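# Release the eccentric cam and close the weld-jig slide

## Robot

A 7-joint arm with a two-finger parallel gripper is mounted at the origin on the work surface. World frame = base frame: x ahead of the robot, y to its left, z up, the work surface at z = 0. Lengths are in mm, angles in rad, forces in N, time in s.
With the tool pointing down it reaches from about 425 to 825 mm from the base axis. Payload 3.6 kg.
Tool frame: the origin (TCP) lies on the mounting face of the last link; the fingertips stand 173 mm ahead of it and the grasp point (between the pads) lies 155 mm ahead of it (robot.grasp_offset is the distance from the TCP to the grasp point, in mm); z points along the fingers, y is the line along which they close (so a half turn about z gives the same grasp; the last joint's range is limited). The gripper opens to 85 mm and grips with 20 to 120 N. Pads are 22 mm wide; open, the fingers measure 114 mm over their backs; the gripper's body (76 mm by 85 mm) begins 54 mm behind the grasp point. The pads swing forward as they close: fully open they stand 13 mm farther back than shut.
Start: joints at [1.313, 0.615, -0.013, 1.423, 0.008, 1.103, -0.04], TCP at [148.702, -632.743, 404.697] pointing down, gripper open.
Joint ranges: [-3.12, 3.12], [-0.3, 2.06], [-1.34, 1.32], [0.26, 2.42], [-1.36, 4.5], [0.01, 1.98], [-2.84, 2.84]. Speed limits (rad/s): [2.79, 2.79, 3.14, 3.14, 3.14, 3.14, 3.14].

## Interface

Orientations are given as a unit quaternion [x, y, z, w].
In Python, from bench import sensors, camera, camera_model, workorder, robot gives the robot as it stands. The module is installed in compiled form; this text tells all that it offers.
- The arm moves only by the tool servo_tool, never from a script. Its argument "moves" is a list of rows, each a list of 4 numbers: the shift along the tool's x, y, z in cm, then the turn about the tool's z in degrees. In form: [[dx, dy, dz, twist], ...]. A call has 1 to 20 rows; each row is the pose to reach, as a shift and turn from the pose commanded when the call began, along the tool's axes at that moment; what a row does not reach only later rows make up. A row lasts 1/8 s, in which the tool goes at most 62.5 mm and 10.7 degrees, less where a joint would pass 70% of its speed; a pose out of reach is approached as far as the arm can. A call with a gripper value outside its range is refused whole. "claw" is the opening in per cent of the stroke, from 0 (shut) to 100 (fully open), set as the call begins (left out, the last holds). The fingers move at their own pace and stop on an object; "force" is the grip in N (left out, the last holds). Time passes only in rows, so rows that repeat a pose let the fingers close. It gives the time, the measured TCP pose, the force, the opening and the grip force at its end, in the units of the state.
- sensors.get_state(): the state, without advancing time (a new reading comes with each control period).
- camera(name): name is "scene" or "top"; returns (picture, depth): 480x640x3 uint8, blue, green, red; 480x640 float32, mm along the optical axis (not along the pixel's ray), 0 where there is no reading.
- camera_model(name): a dict with "K" (3x3 intrinsics, pixels), "R" (3x3) and "t" (3): a world point X has camera coordinates R X + t. Camera axes: x right, y down, z forward; pixel columns grow to the right and rows downward; lengths in mm; the calibration is good to about 2 mm. A picture is of the moment at which its call begins. camera_model takes no time and is no camera call.
- workorder.hand_in(): hands the job in; it is judged then, once.
The state is a dict: "time_s": time; "qpos": joint angles; "dq": joint speeds; "tau": joint torques, N m; "tcp_pos": TCP position; "eef_rot": TCP orientation; "wrist_force": force on the tool from outside, world axes, zero at the start; "torque": the same for the moment, N m; "gripper_width": finger opening in mm; "grip_force": force on a finger pad.
Only numpy, scipy, OpenCV 4.12 (cv2) and the standard library are available. Lean on these libraries where they do the work, as an engineer would, in place of code of your own. Each camera call takes 0.05 s, during which the arm holds its last target. There are 200 camera calls.

## Task

Ready the weld jig on the steel table. First swing the eccentric cam by its upright handle until the cam's low point faces the slide's follower arm, then push the slide forward, fully home, so that its jaw brings the square tube up flush against the fence. Do it all by pushing with the fingertips: pick nothing up, and leave the loose things around the jig where they are.

Things in the scene. Friction and masses are not known exactly. Their poses are not given: they have to be found in the camera images.
- jig: fixed weld jig: aluminium plate 250 x 260 x 12 mm flat on the table. Origin on the table surface; the plate spans jig x -150 to 100, y -140 to 120 mm. Its +x is the slide's forward direction, z up. Cam pivot at x 0, y -60 mm; slide line at y 65 mm
- jaw (a point): centre of the front face of the jaw at the slide's front end, at jig x = 0 + slide travel, y = 65 mm; the jaw is 70 mm wide, top 42 mm above the table; behind it the slide is a bar 40 mm wide, top 30 mm
- follower (a point): where the slide's follower arm meets the cam: on the arm's flat front face, at jig x = -74 mm + slide travel, y = -60 mm, 22 mm above the table. The arm is 16 mm thick, reaches sideways from the slide bar to jig y -90 mm, top 30 mm
- slide (a joint): travel of the slide along jig +x in m: 0 fully back, 0.045 fully home (hard stop). It needs about 3 N to push. With the cam in the way it stops against the cam, well short of home
- slide_push (a point): centre of the rear face of the slide's push plate, 36 mm above the table, at jig x = -115 mm + slide travel, y = 65 mm. Push here along jig +x. The plate is 60 mm wide, 10 mm thick, top 52 mm above the table
- cam (a joint): cam angle in rad, counterclockwise from above positive. 0: high point and lever point at the follower arm (jig -x). +3.14 or -3.14: low point faces the follower arm, lever along jig +x. Turns either way, hard stops at +-3.5; stiff (about 5 N at the handle), stays where left. The slide goes fully home only within about 0.45 rad of the low point
- cam_pivot (a point): top of the cam's pivot bolt, on the cam's axis, 52 mm above the table. The cam is a steel disc 90 mm across and 12 mm thick (top 28 mm above the table), bored 18 mm off centre: edge 63 mm from the pivot at the high point, 27 mm at the low point
- cam_handle (a point): top centre of the cam's upright black round handle, 92 mm above the table. The handle is 18 mm across, stands from 42 to 92 mm above the table at the end of a flat lever 16 mm wide, 70 mm from the pivot on the high-point side. In the jig frame the handle is at x = -70 cos(cam), y = -60 - 70 sin(cam) mm
- tube: loose piece of steel square tube 30 x 30 mm, 80 mm long, lying on the jig plate between jaw and fence, its length along its own y axis. Origin at the centre of its underside, 12 mm above the table
- fence (a point): centre of the fixed grey fence's face, which looks along jig -x at jig x = 76 mm, y = 65 mm; the fence is 100 mm wide, 16 mm thick, top 42 mm above the table
- bolt: steel hex bolt standing on its head on the jig plate, 22 mm across, 31 mm high; bystander
- spacer: brass spacer ring lying on the jig plate, 28 mm across, 14 mm high; bystander
- wrench: steel wrench, 180 mm long, lying left of the jig; bystander
- hammer: hammer with yellow handle, 280 mm long, lying right of the jig; bystander
- spraycan: grey spray can, 66 mm across, 160 mm tall, upright on the left; bystander
- grinddisc: reddish-brown grinding disc, 110 mm across, 10 mm thick, lying on the right; bystander
- mug: white mug, 80 mm across, 90 mm tall, upright on the right; bystander
- flatbar: flat steel bar 160 x 30 x 6 mm lying on the left; bystander
Not all that is in view belongs to the job. There is more than one size of the tube; the one meant has the size given above.

How it is judged (in metres and radians):
On the way, in this order (a step that is already met when the one before it is completed fails the run):
1. the cam is turned to its low point while the slide is still back ((value of joint cam above 2.74 rad or value of joint cam below -2.74 rad) and value of joint slide below 0.02 m), for 0.2 s.
2. the slide is pushed fully home (value of joint slide above 0.042 m), for 0.2 s.
At the end, for the whole second after the job is handed in: The slide is within 3 mm of home (joint above 0.042 m), the cam is within 0.54 rad of its low point, and the tube lies flat at rest on the plate in front of the jaw, square to the fence within 0.1 rad and within 4.5 mm of it (value of joint slide above 0.042 m and (value of joint cam above 2.6 rad or value of joint cam below -2.6 rad) and x of tube in the frame of jig between 0.0565 and 0.064 m and y of tube in the frame of jig between 0.03 and 0.1 m and angle between the y axis of tube and the y axis of jig, either way round below 0.1 rad and height (world z) of tube below 0.018 m and angle between tube's own z axis and vertical below 0.1 rad and linear speed of tube below 0.02 m/s); the robot touches nothing.
It fails at once if the tube is lifted or tipped (height (world z) of tube above 0.027 m or angle between tube's own z axis and vertical above 0.35 rad).
It fails at once if a loose thing around the jig is moved more than 25 mm (distance of any of bolt, spacer, wrench, hammer, spraycan, grinddisc, mug, flatbar from where it was at the start of the episode above 0.025 m).
It also fails if it takes over 64 s, if anything falls off the work surface, if the arm or the gripper's body presses on something with over 40 N, if the wrist force passes 120 N, or if a joint passes its speed limit or range.

## Working session

There is one attempt and no reset: what is moved stays moved. The work goes in short steps, Python scripts to look and compute and a tool call to move; the robot and the scene stay as the last step left them, time stands still between calls to the robot, and variables do not carry over. Pictures are saved under pics/ and viewed, at most 10 in all, crops included, and the job is handed in when it is done.

Besides the shell and the picture viewer there is one more tool, called after "Call:" as name(argument=value, ...), one argument or row to a line, values as JSON. servo_tool: Moves the arm, as the interface text tells. Its arguments: {"type":"object","properties":{"moves":{"type":"array","items":{"type":"array","items":{"type":"number"}}},"claw":{"type":"number"},"force":{"type":"number"}},"required":["moves"]}

```bash
mkdir -p pics; python3 - <<'E'
from bench import sensors,camera,camera_model
import cv2,numpy as np
for n in("top","scene"):
    p,d=camera(n);cv2.imwrite(f"pics/{n}0.png",p);np.save(f"{n}0.npy",d)
    m=camera_model(n);print(n,np.round(m["K"],1).tolist(),np.round(m["R"],3).tolist(),np.round(m["t"],1))
s=sensors.get_state();print(s["time_s"],s["tcp_pos"],s["eef_rot"])
E
```

```text
top [[519.2, 0.0, 323.2], [0.0, 519.2, 234.5], [0.0, 0.0, 1.0]] [[-0.005, -1.0, 0.007], [-0.997, 0.004, -0.078], [0.078, -0.007, -0.997]] [  -8.4  528.8 1522.7]
scene [[571.6, 0.0, 315.5], [0.0, 571.6, 242.7], [0.0, 0.0, 1.0]] [[-0.887, 0.462, 0.015], [0.336, 0.668, -0.664], [-0.317, -0.584, -0.747]] [ 473.7  -99.5 1539.9]
0.1 [ 148.65130547 -632.46988721  403.65613432] [ 9.93343575e-01  1.15183136e-01 -1.39050734e-04 -1.16937664e-03]
```

View pics/top0.png

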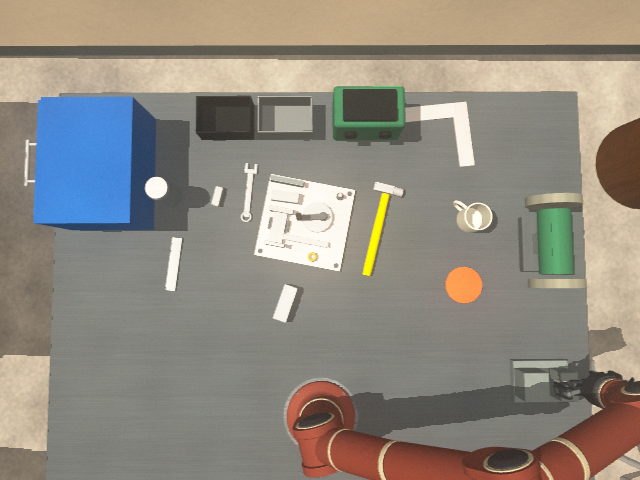

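View pics/scene0.png

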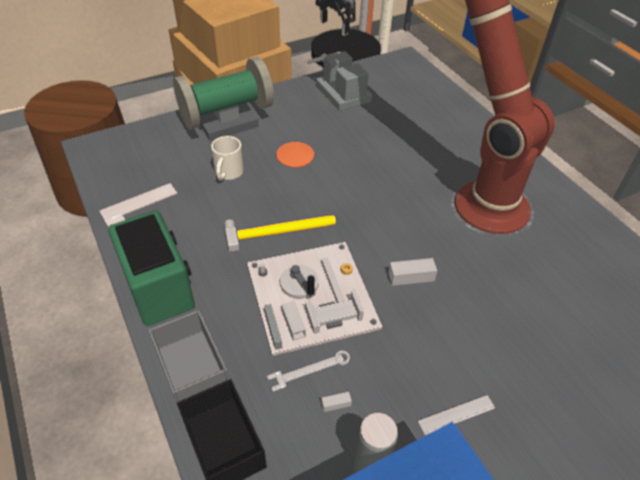

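The top view shows the jig plate with corners near (273,175), (355,190), (340,271) and (255,255). The fence is at the top, which is world +x. The cam is near (316,215), with its lever pointing left towards the slide. Next I'll take close crops of both views.

```bash
python3 - <<'E'
import cv2,numpy as np
a=cv2.imread("pics/top0.png")[165:285,240:370];b=cv2.imread("pics/scene0.png")[235:360,240:390]
a=cv2.resize(a,(390,360),interpolation=cv2.INTER_CUBIC);b=cv2.resize(b,(400,333),interpolation=cv2.INTER_CUBIC)
c=np.zeros((360,800,3),np.uint8);c[:360,:390]=a;c[:333,400:]=b;cv2.imwrite("pics/crop0.png",c)
E
cat >h.py <<'E'
import numpy as np,cv2
from bench import camera_model
def ray(n,u,v,z):
    m=camera_model(n);K,R,t=[np.array(m[k],float) for k in("K","R","t")]
    o=-R.T@t;d=R.T@np.linalg.solve(K,[u,v,1]);return o+d*(z-o[2])/d[2]
def tri(u1,v1,u2,v2):
    A=[]
    for n,u,v in(("top",u1,v1),("scene",u2,v2)):
        m=camera_model(n);P=m["K"]@np.c_[m["R"],m["t"]];A+=[u*P[2]-P[0],v*P[2]-P[1]]
    A=np.array(A);return np.linalg.lstsq(A[:,:3],-A[:,3],rcond=None)[0]
def plate(n,p,seed):
    hsv=cv2.cvtColor(p,cv2.COLOR_BGR2HSV);m=((hsv[...,2]>165)&(hsv[...,1]<60)).astype(np.uint8)
    m=cv2.morphologyEx(m,cv2.MORPH_CLOSE,np.ones((3,3)))
    _,l=cv2.connectedComponents(m);k=l[seed[1],seed[0]]
    c=max(cv2.findContours((l==k).astype(np.uint8),0,2)[0],key=cv2.contourArea)
    pts=cv2.convexHull(c)[:,0]
    w=np.array([ray(n,u,v,12)[:2] for u,v in pts],np.float32)
    return cv2.minAreaRect(w)
E
python3 - <<'E'
from h import *
for n,s in(("top",(300,262)),("scene",(318,340))):print(n,plate(n,cv2.imread(f"pics/{n}0.png"),s))
E
```

```text
top ((568.0301513671875, 45.72895812988281), (262.5254821777344, 250.77996826171875), 78.7541732788086)
scene ((570.0624389648438, 49.27587127685547), (264.90966796875, 250.05824279785156), 78.75813293457031)
```

View pics/crop0.png

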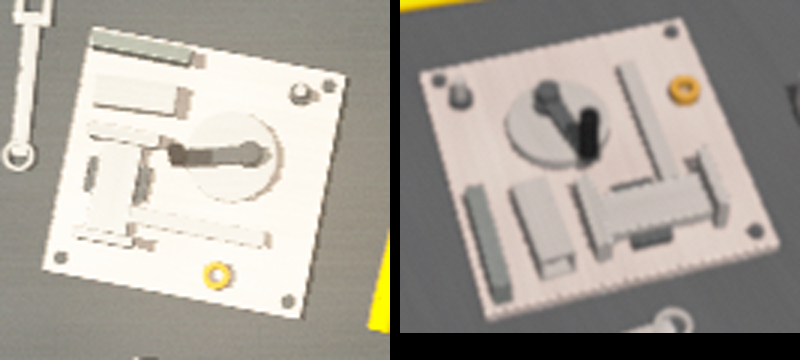

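The top and scene crops agree on the jig pose. The tube could be taken for three things: the piece between jaw and fence at top (286,197), the larger block at (285,302), or the small block at (217,196). I choose the one in the jig, which is about 80 mm long. The handle top is at about (299,217) in the top view and (311,278) in the scene view.

```bash
cat >>h.py <<'E'
YAW=np.deg2rad(-11.25);C,S=np.cos(YAW),np.sin(YAW);RJ=np.array([[C,-S],[S,C]])
O=np.array([569,47.5])-RJ@[-25,-10]
def j2w(x,y):return O+RJ@[x,y]
def w2j(p):return RJ.T@(np.array(p[:2])-O)
def rows(targets,s=None):
    "targets: (jig x, jig y, tip z, tool-x yaw world deg) -> move rows"
    from bench import sensors
    from scipy.spatial.transform import Rotation as Ro
    s=sensors.get_state();R=Ro.from_quat(s["eef_rot"]).as_matrix();p0=np.array(s["tcp_pos"])
    psi=np.degrees(np.arctan2(R[1,0],R[0,0]));print("t",s["time_s"],"psi",psi.round(1),"tipjig",w2j(p0).round(1),(p0[2]-173).round(1),"F",np.round(s["wrist_force"],1))
    for x,y,z,a in targets:
        d=R.T@(np.r_[j2w(x,y),z+173]-p0);print(np.r_[d/10,(psi-a+180)%360-180].round(2).tolist())
E
python3 - <<'E'
from h import *
p=tri(299,216.7,311.2,278.1);j=w2j(p);print(p,j,"cam",np.arctan2(-(j[1]+60),-j[0]))
for z in (92,):print(w2j(ray("top",299,216.7,z)),w2j(ray("scene",311.2,278.1,z)))
print("plate top/front",w2j(ray("top",240+105/3,165+240/3,52)))
rows([(-60,10,230,82),(-35,10,60,82)])
E
```

```text
[575.94560063  58.37574697  82.82018728] [-20.30961012   2.021792  ] cam -1.254341721512101
[-22.01334145   1.7645975 ] [-17.63690247   8.62570982]
plate top/front [-112.36200777   56.5780781 ]
t 0.1 psi 13.2 tipjig [-304.6 -758.9] 230.7 F [-0.9  0.2 -0. ]
[54.12, -59.84, 0.21, -68.77]
[56.4, -58.77, 17.2, -68.77]
```

```bash
python3 - <<'E'
from h import *
rows([(-60,-8,230,96)])
E
```

```text
t 0.1 psi 13.2 tipjig [-304.6 -758.9] 230.7 F [-0.9  0.2 -0. ]
[53.38, -58.21, 0.2, -82.77]
```

Call:
servo_tool(
  moves=[
    [3.3,-3.6,0,-5],
    [6.7,-7.3,0,-10],
    [10,-10.9,0,-15],
    [13.4,-14.6,0,-20],
    [16.7,-18.2,0,-26],
    [20,-21.8,0,-31],
    [23.4,-25.5,0,-36],
    [26.7,-29.1,0,-41],
    [30,-32.7,0,-46],
    [33.4,-36.4,0,-52],
    [36.7,-40,0,-57],
    [40,-43.7,0,-62],
    [43.4,-47.3,0,-67],
    [46.7,-51,0,-72],
    [50,-54.6,0,-78],
    [53.4,-58.2,0,-83],
    [53.4,-58.2,0,-83],
    [53.4,-58.2,0,-83],
  ],
  claw=0,
  force=40,
)

```text
time_s: 2.35
tcp_pos: [535.1, 55.4, 404.1]
eef_rot: [0.668, 0.744, -0.001, -0.0]
wrist_force: [-0.1, 0.2, -0.2]
gripper_width: -0.1
grip_force: 0.0
```

```bash
python3 - <<'E'
from h import *
rows([(-60,-8,60,96)])
E
```

```text
t 2.35 psi 96.2 tipjig [-59.8  -8.9] 231.1 F [-0.1  0.2 -0.2]
[0.11, 0.04, 17.11, 0.19]
```

Now I'll descend to a tip height of about 60 mm and look again.

Call:
servo_tool(
  moves=[
    [0,0,4,0],
    [0,0,8,0],
    [0,0,12,0],
    [0,0,15,0],
    [0.1,0,17,0],
    [0.1,0,17,0],
  ],
)

```text
time_s: 3.1
tcp_pos: [534.4, 55.1, 233.5]
eef_rot: [0.669, 0.744, -0.002, -0.001]
wrist_force: [-0.0, 0.4, 0.4]
gripper_width: 0.1
grip_force: 0.0
```

```bash
python3 - <<'E'
from h import *
from bench import camera
a=camera("scene")[0];b=camera("top")[0]
c=np.hstack([cv2.resize(a[220:370,230:400],(425,375),interpolation=2),cv2.resize(b[160:290,240:370],(375,375),interpolation=2)])
cv2.imwrite("pics/s1.png",c)
T=[]
h=lambda f,off,r=70:(r*np.cos(np.radians(f))-off*np.sin(np.radians(90-f+0))*0,0)
for f in (107,95,85,75,65,55,45,35,25,15,5,0,-4):
    q=np.radians(f);t=np.array([np.sin(q),-np.cos(q)])      # clockwise tangent
    p=np.array([0,-60])+70*np.array([np.cos(q),np.sin(q)])-23.5*t
    T.append((*p,60,f-90-11.25+90))
rows(T)
E
```

```text
t 3.2 psi 96.1 tipjig [-59.6  -8.3] 62.3 F [ 0.3 -0.5  0.1]
[0.3, 1.84, 0.23, 0.38]
[0.62, 3.35, 0.24, 12.38]
[0.65, 4.64, 0.24, 22.38]
[0.45, 5.91, 0.24, 32.38]
[0.04, 7.13, 0.24, 42.38]
[-0.58, 8.25, 0.24, 52.38]
[-1.39, 9.26, 0.24, 62.38]
[-2.36, 10.1, 0.24, 72.38]
[-3.46, 10.77, 0.24, 82.38]
[-4.66, 11.24, 0.24, 92.38]
[-5.92, 11.49, 0.24, 102.38]
[-6.57, 11.53, 0.24, 107.38]
[-7.08, 11.52, 0.25, 111.38]
```

View pics/s1.png

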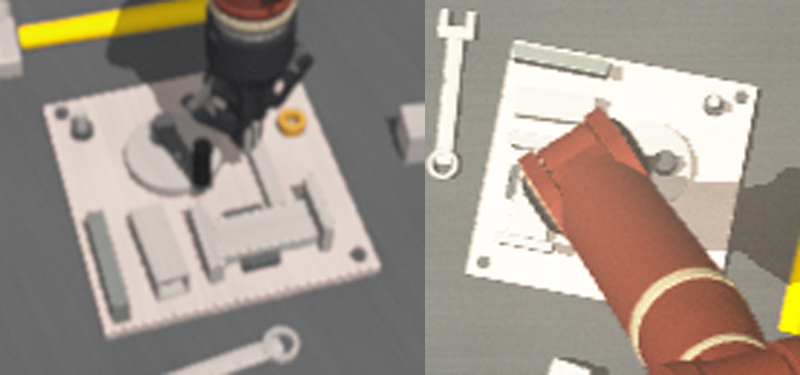

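The scene crop shows the closed fingers at about (240,140), behind the handle at (203,160) on the jig -x side and clear of it. I'll start the arc push.

Call:
servo_tool(
  moves=[
    [0.2,0.9,0.2,0],
    [0.3,1.8,0.2,0],
    [0.5,2.6,0.2,6],
    [0.6,3.35,0.2,12],
    [0.65,4,0.2,17],
    [0.65,4.65,0.2,22],
    [0.6,5.3,0.2,27],
    [0.45,5.9,0.2,32],
    [0.3,6.5,0.2,37],
    [0.05,7.1,0.2,42],
    [-0.25,7.7,0.2,47],
    [-0.6,8.25,0.2,52],
    [-0.6,8.25,0.2,52],
  ],
)

```text
time_s: 4.82
tcp_pos: [617.6, 61.6, 232.9]
eef_rot: [0.926, 0.377, -0.001, -0.001]
wrist_force: [-3.7, 2.9, 1.5]
gripper_width: 0.0
grip_force: 2.1
```

```bash
python3 - <<'E'
from h import *
from bench import camera
a=camera("scene")[0]
cv2.imwrite("pics/s2.png",cv2.resize(a[220:370,230:400],(510,450),interpolation=2))
T=[]
for f in (55,45,35,25,15,5,0,-4):
    q=np.radians(f);t=np.array([np.sin(q),-np.cos(q)])
    p=np.array([0,-60])+70*np.array([np.cos(q),np.sin(q)])-23.5*t
    T.append((*p,60,f-11.25))
rows(T)
E
```

```text
t 4.875 psi 44.4 tipjig [19.8 13.2] 59.9 F [-3.3  2.3  1.3]
[-0.14, 0.22, -0.01, 0.63]
[0.15, 1.48, -0.02, 10.63]
[0.22, 2.76, -0.02, 20.63]
[0.06, 4.04, -0.02, 30.63]
[-0.32, 5.27, -0.03, 40.63]
[-0.91, 6.42, -0.03, 50.63]
[-1.27, 6.95, -0.03, 55.63]
[-1.6, 7.35, -0.03, 59.63]
```

View pics/s2.png

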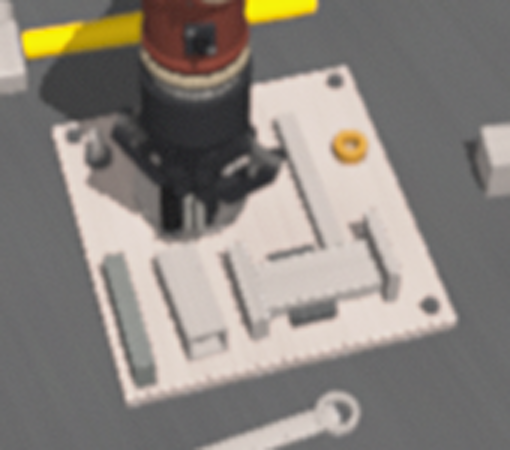

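The force opposes the push at about 4 N, so the handle is following. I'll continue to the low point.

Call:
servo_tool(
  moves=[
    [0,0.8,0,5],
    [0.15,1.5,0,10],
    [0.2,2.1,0,15],
    [0.2,2.75,0,20],
    [0.15,3.4,0,25],
    [0.05,4.05,0,30],
    [-0.1,4.65,0,35],
    [-0.3,5.25,0,40],
    [-0.6,5.85,0,45],
    [-0.9,6.4,0,50],
    [-1.2,6.85,0,54],
    [-1.2,6.85,0,54],
    [-1.2,6.85,0,54],
  ],
)

```text
time_s: 6.5
tcp_pos: [659.2, 4.6, 233.5]
eef_rot: [0.996, -0.084, 0.004, -0.002]
wrist_force: [3.3, 3.6, -1.8]
gripper_width: 0.1
grip_force: 2.2
```

```bash
python3 - <<'E'
from h import *
from bench import sensors
s=sensors.get_state();j=w2j(s["tcp_pos"]);print("finger jig",j)
rows([(j[0]-3,j[1]+25,60,-9),(j[0]-3,j[1]+25,200,-9)])
E
```

```text
finger jig [ 71.88611481 -34.50173541]
t 6.5 psi -9.6 tipjig [ 71.9 -34.5] 60.5 F [ 3.3  3.6 -1.8]
[-0.23, -2.51, 0.06, -0.58]
[-0.13, -2.57, -13.94, -0.58]
```

Finger and handle are now near the target angle. I'll back off, lift, move clear behind the jig and check.

Call:
servo_tool(
  moves=[
    [-0.1,-1.2,0,0],
    [-0.2,-2.5,0,0],
    [-0.2,-2.5,-4,0],
    [-0.2,-2.5,-8,0],
    [-0.2,-2.5,-12,0],
    [-0.2,-2.5,-12,0],
  ],
)

```text
time_s: 7.25
tcp_pos: [660.4, 27.9, 357.0]
eef_rot: [0.996, -0.085, 0.004, -0.0]
wrist_force: [0.0, -0.7, 0.3]
gripper_width: -0.1
grip_force: 0.0
```

```bash
python3 - <<'E'
from h import *
rows([(-165,65,180,-11.25+90),(-165,65,180,-11.25)])
E
```

```text
t 7.25 psi -9.7 tipjig [ 68.4 -11.4] 184.0 F [ 0.  -0.7  0.3]
[-23.13, -8.26, 0.22, -88.47]
[-23.13, -8.26, 0.22, 1.53]
```

Call:
servo_tool(
  moves=[
    [-2.5,-0.9,0,-9],
    [-5,-1.8,0,-18],
    [-7.5,-2.7,0,-27],
    [-10,-3.6,0,-36],
    [-12.5,-4.5,0,-45],
    [-15,-5.4,0,-54],
    [-17.5,-6.3,0,-63],
    [-20,-7.2,0,-72],
    [-21.5,-7.8,0,-81],
    [-23.1,-8.3,0,-88.5],
    [-23.1,-8.3,0,-88.5],
    [-23.1,-8.3,0,-88.5],
  ],
)

```text
time_s: 8.75
tcp_pos: [446.3, 148.1, 352.4]
eef_rot: [0.774, 0.633, -0.0, 0.0]
wrist_force: [-0.3, 0.6, 0.5]
gripper_width: 0.0
grip_force: 0.0
```

```bash
python3 - <<'E'
from h import *
from bench import camera
a=camera("scene")[0];b=camera("top")[0]
c=np.hstack([cv2.resize(a[220:370,230:400],(425,375),interpolation=2),cv2.resize(b[160:290,240:370],(375,375),interpolation=2)])
cv2.imwrite("pics/s3.png",c)
rows([(-150,65,24,78.75)])
E
```

```text
t 8.85 psi 78.6 tipjig [-164.8   64.7] 179.5 F [-0.3 -0.7  0.4]
[0.03, 1.48, 15.55, -0.15]
```

View pics/s3.png

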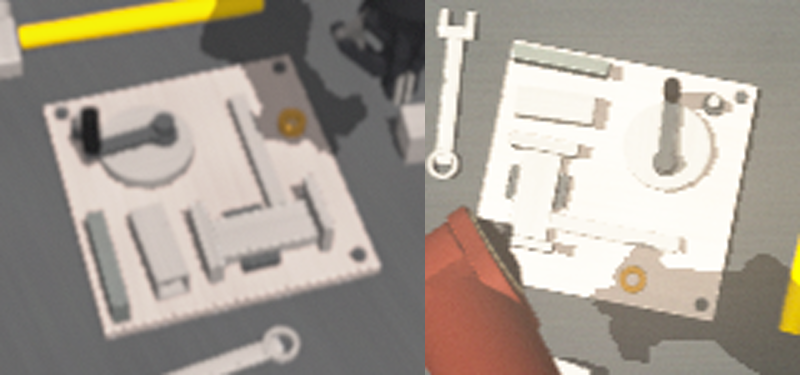

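The top crop shows the handle at (672,90) and the pivot at (665,163), so the lever is nearly along jig +x, with the slide still back. I'll check the angle numerically and then descend behind the push plate.

Call:
servo_tool(
  moves=[
    [0,1.2,4,0],
    [0,1.5,8,0],
    [0,1.5,12,0],
    [0,1.5,14.5,0],
    [0,1.5,15.5,0],
    [0,1.5,15.5,0],
  ],
)

```text
time_s: 9.6
tcp_pos: [460.9, 145.5, 197.5]
eef_rot: [0.773, 0.634, -0.0, 0.0]
wrist_force: [0.5, 0.2, 0.9]
gripper_width: 0.2
grip_force: 0.0
```

```bash
python3 - <<'E'
from h import *
h=w2j(ray("top",325.6,191.2,92));p=w2j(ray("top",323.2-2.5,216.5,52));print(h,"phi",np.degrees(np.arctan2(h[1]+60,h[0])))
rows([(-129.5,65,24,78.75),(-84.5,65,24,78.75)])
E
```

```text
[ 64.32007074 -58.52912625] phi 1.3100136762146497
t 9.6 psi 78.7 tipjig [-150.2   65.1] 24.5 F [0.5 0.2 0.9]
[-0.0, 2.07, 0.05, -0.06]
[0.0, 6.57, 0.05, -0.06]
```

The cam is within 2° of its low point. Now I'll push the slide.

Call:
servo_tool(
  moves=[
    [0,0.8,0,0],
    [0,1.4,0,0],
    [0,1.8,0,0],
    [0,2.2,0,0],
    [0,2.6,0,0],
    [0,3,0,0],
    [0,3.4,0,0],
    [0,3.8,0,0],
    [0,4.2,0,0],
    [0,4.6,0,0],
    [0,5,0,0],
    [0,5.4,0,0],
    [0,5.7,0,0],
    [0,6,0,0],
    [0,6,0,0],
  ],
)

```text
time_s: 11.48
tcp_pos: [520.0, 133.7, 197.7]
eef_rot: [0.773, 0.634, 0.001, 0.0]
wrist_force: [-1.8, -0.1, 0.2]
gripper_width: -0.0
grip_force: 1.2
```

Call:
servo_tool(
  moves=[
    [0,0.2,0,0],
    [0,0.4,0,0],
    [0,0.5,0,0],
    [0,0.5,0,0],
  ],
)

```text
time_s: 11.98
tcp_pos: [524.4, 132.8, 197.7]
eef_rot: [0.773, 0.634, 0.0, 0.0]
wrist_force: [-3.9, 0.7, 0.2]
gripper_width: 0.0
grip_force: 1.9
```

Call:
servo_tool(
  moves=[
    [0,0.1,0,0],
    [0,0.2,0,0],
    [0,0.2,0,0],
  ],
)

```text
time_s: 12.35
tcp_pos: [526.5, 132.4, 197.7]
eef_rot: [0.773, 0.634, 0.0, 0.0]
wrist_force: [-4.3, 0.7, 1.1]
gripper_width: 0.0
grip_force: 1.8
```

Call:
servo_tool(
  moves=[
    [0,0.15,0,0],
    [0,0.3,0,0],
    [0,0.3,0,0],
  ],
)

```text
time_s: 12.72
tcp_pos: [527.8, 132.3, 197.7]
eef_rot: [0.773, 0.635, -0.002, -0.001]
wrist_force: [-6.8, 0.4, 3.5]
gripper_width: -0.0
grip_force: 3.8
```

Call:
servo_tool(
  moves=[
    [0,0.15,0,0],
    [0,0.3,0,0],
    [0,0.3,0,0],
  ],
)

```text
time_s: 13.1
tcp_pos: [528.7, 132.4, 197.7]
eef_rot: [0.773, 0.635, -0.004, -0.003]
wrist_force: [-12.3, 2.0, 8.2]
gripper_width: -0.1
grip_force: 6.3
```

Call:
servo_tool(
  moves=[
    [0,0.2,0,0],
    [0,0.4,0,0],
    [0,0.4,0,0],
    [0,0.4,0,0],
  ],
)

```text
time_s: 13.6
tcp_pos: [529.9, 132.4, 197.7]
eef_rot: [0.772, 0.636, -0.007, -0.005]
wrist_force: [-19.2, 4.0, 14.1]
gripper_width: -0.2
grip_force: 9.7
```

Call:
servo_tool(
  moves=[
    [0,-1,0,0],
    [0,-3,0,0],
    [0,-5,0,0],
    [0,-5,-4,0],
    [0,-5,-9,0],
    [0,-5,-14,0],
    [0,-5,-18,0],
    [-3,-5,-18,0],
    [-7,-5,-18,0],
    [-11,-5,-18,0],
    [-11,-5,-18,0],
  ],
)

```text
time_s: 14.98
tcp_pos: [466.6, 28.2, 378.4]
eef_rot: [0.776, 0.631, 0.001, 0.002]
wrist_force: [0.2, 0.7, -0.3]
gripper_width: -0.1
grip_force: 0.0
```

```bash
python3 - <<'E'
from h import *
from bench import camera,sensors
a=camera("scene")[0];b=camera("top")[0]
c=np.hstack([cv2.resize(a[220:370,230:400],(425,375),interpolation=2),cv2.resize(b[160:290,240:370],(375,375),interpolation=2)])
cv2.imwrite("pics/s4.png",c)
s=sensors.get_state();print(s["time_s"],s["tcp_pos"],s["wrist_force"])
E
```

```text
15.075 [466.71946003  31.9067061  378.51387635] [ 0.35603528  0.39107357 -0.29465061]
```

View pics/s4.png

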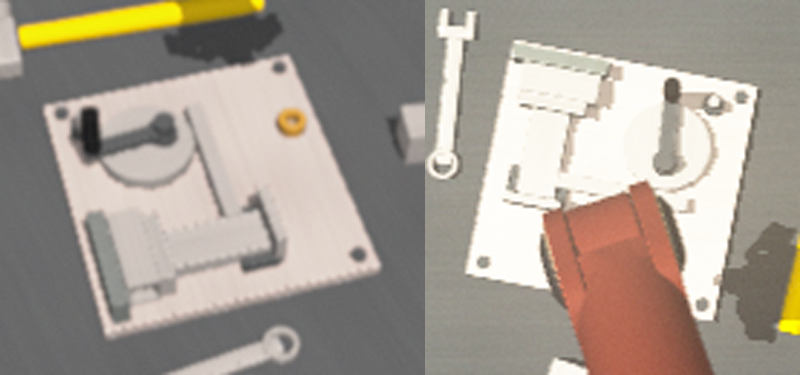

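Both crops show the tube closed between jaw and fence (top crop about (560,85)), the lever along jig +x and the bystanders unmoved. The slide stopped firmly at 19 N, so it is at its hard stop.

```bash
python3 -c "
from bench import workorder
print(workorder.hand_in())"
```

```text
the job is handed in; nothing more can be done
None
```

I handed the job in at about 15 s, but no verdict came back: the cam is within about 2° of its low point, the slide is firmly at its stop, the tube looks flush against the fence, and the loose things look unmoved.

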